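# Clamp the leak-test chamber and arm the test at its guarded switch

## Task

A club head waits in the leak tester. First clamp the chamber's lid: flip the wire claw up and over the keeper on the lid, then swing the latch lever down over centre until it lies flat. Then go to the control station, lift its sprung guard, flip the toggle beneath it to the side nearest the guard's hinge, and let the guard drop shut again, without disturbing the things lying around.

Things in the scene. Friction and masses are not known exactly. Their poses are not given: they have to be found in the camera images.
- chamber: Fixed grey leak-test chamber, 136 mm wide (its y), 90 mm deep (its x), 104 mm high with its lid, a black club head seen through the clear lid; origin at the centre of its underside. Its front (-x side, at x = -45 mm in its frame) faces the robot and carries a steel draw latch at y = 0; a round dial beside the latch at y = +42 mm stands 11 mm proud.
- lid (a joint): Aluminium-framed lid hinged at the back edge of the chamber, rad. 0.027 = loose, resting on its rubber gasket (front about 3 mm up); about 0 = drawn down tight by the latch. The gasket pushes back with about 13 N at the keeper.
- keeper (a point): Steel keeper in the middle of the lid's front: a 21 mm wide shelf with an upturned lip. The point is where the centre of the claw's bar sits when hooked: 7.5 mm in front of the chamber's front face, about 94 mm up (lid tight). The lip's outer face is 14.5 mm in front of the front face, its top 1.5 mm above the point.
- claw_bar (a point): Middle of the claw's 5 mm thick cross bar; wire claw 36 mm wide, 50 mm long, swinging freely on a pin 14 mm from the lever's pivot (lever open: 28 mm in front of the front face, 58 mm up). It starts leaning away from the lid on its stop, the bar 45 to 60 mm in front of the front face. Pushed toward the lid past upright (0.25 N) it falls by itself behind the keeper's lip.
- claw (a joint): Angle of the claw on the lever, rad. claw + latch_lever is the claw's lean from upright: negative = leaning away from the lid, positive = toward the lid. Stop at -2.4.
- latch_lever (a joint): Latch lever, rad: 0 = hanging flat in front of the chamber's front, 1.57 = sticking straight out toward the robot, 2.0 = end stop. It starts open at 1.7 to 1.95 and stays where it is left. Swung down with the claw over the keeper it draws the lid down; it passes its dead centre at about 0.35 and then pulls itself home to 0.
- lever_pivot (a point): Axis of the latch lever: 14 mm in front of the chamber's front face, 58 mm above its underside, axis along the chamber's y.
- lever_tip (a point): Bent tip of the latch lever, 50 mm from its pivot. The lever is a steel plate 24 mm wide; its outer (upper, when open) face lies 3 mm off the line through the pivot.
- station: Fixed grey control station, 92 mm long (its x), 70 mm wide (its y), flat panel 64 mm above its underside; origin at the centre of its underside. The lift lip of its guard is on its -x side, the guard's hinge toward its +x side.
- guard (a joint): Black guard cover over the toggle, rad: 0 = shut, 1.75 = end stop. A spring always pulls it shut (about 0.6 N at the lip), so something must hold it up while the toggle is worked; released, it drops shut by itself. 44 mm wide, 72 mm long, top 30 mm above the hinge axis; side walls reach down to the panel, the front is open for 17 mm below the lip.
- guard_lip (a point): Underside of the outer edge of the guard's lift lip (44 mm wide, 15 mm deep), shut: 56 mm from the station's origin on the -x side, 82 mm up (18 mm above the panel), overhanging the station's edge by 10 mm.
- guard_hinge (a point): Guard's hinge axis, along the station's y, at x = +24 mm in the station's frame, 71 mm up.
- toggle (a joint): Steel bat toggle, rad: -0.38 = off (leaning to the lip side), +0.38 = on (leaning to the hinge side). It snaps over its middle; about 2 N at the tip. Its pivot is at x = -10 mm, 68 mm up, in the station's frame.
- toggle_tip (a point): Tip of the toggle's bat, 26.5 mm above its pivot, 8 mm thick.
- club_head_0: Loose black club head waiting on the table, 70x119x50 mm, origin under its middle. Leave it alone.
- gauge_pin: Loose pin gauge, 64 mm long, 12 mm thick, lying on the table. Leave it alone.
- glue_bottle: Loose glue squeeze bottle, 38 mm thick, 113 mm tall, standing. Leave it alone.
- steel_weight: Loose brass test weight with a knob, 40 mm wide, 36 mm tall. Leave it alone.

How it is judged:
By the outcome, as a careful person would: the job done as asked, in the order asked, and still so for the second after the job is handed in, with the robot touching nothing.
It also fails if it takes over 61 s, if anything falls off the work surface, if the arm or the gripper's body presses on something with over 40 N, if the wrist force passes 120 N, or if a joint passes its speed limit or range.

## Robot

A 6-joint arm with a two-finger parallel gripper is mounted at the origin on the work surface; the furniture and walls round the work are solid. World frame = base frame: x ahead of the robot, y to its left, z up, the work surface at z = 0. Lengths are in mm, angles in rad, forces in N, time in s.
With the tool pointing down it reaches from about 350 to 975 mm from the base axis. Payload 7.1 kg.
Tool frame: the origin (TCP) lies midway between the tips of the shut fingers; the grasp point (between the pads) lies 19 mm behind it; z points along the fingers, y is the line along which they close (so a half turn about z gives the same grasp; the last joint's range is limited). The gripper opens to 88 mm and grips with 3 to 60 N. Pads are 20 mm wide; open, the fingers measure 115 mm over their backs; the gripper's body (75 mm by 178 mm) begins 61 mm behind the grasp point.
Start: joints at [1.114, 0.423, 1.63, -0, 1.089, -0.019], TCP at [264.935, 566.051, 222.675] pointing down, gripper open.
Joint ranges: [-3, 3], [-0.9, 2.11], [0.09, 2.58], [-1.31, 4.45], [0.11, 2.69], [-2.54, 2.54]. Speed limits (rad/s): [2.39, 2.39, 3.01, 3.14, 3.14, 3.14].

## Interface

Orientations are given as a rotation vector (axis times angle).
In Python, from workcell import ctrl gives the robot as it stands. The module is installed in compiled form; this text tells all that it offers.
- The arm moves only by the tool servo_tool, never from a script. Its argument "increments" is a list of rows, each a list of 7 numbers: the shift along the world's x, y, z in cm, then the turn, a rotation vector about the world's x, y, z in degrees, then the opening, from -1 (shut) to 1 (fully open). A call has 1 to 20 rows; each row is the pose to reach, as a shift and turn from the pose commanded when the call began; what a row does not reach only later rows make up. A row lasts 1/12 s, in which the tool goes at most 41.7 mm and 7.16 degrees, less where a joint would pass 70% of its speed; a pose out of reach is approached as far as the arm can. A call with a gripper value outside its range is refused whole. The fingers move at their own pace and stop on an object; the grip force is fixed at half the most. Time passes only in rows, so rows that repeat a pose let the fingers close. It gives the time, the measured TCP pose, the force, the opening and the grip force at its end, in the units of the state.
- ctrl.get_obs(): the state, without advancing time (a new reading comes with each control period).
- ctrl.get_image(name): name is "scene" or "top" or "wrist"; returns a dict with "image" (400x640x3 uint8, red, green, blue), "fx", "fy", "cx", "cy" (pixels), "extrinsics" (4x4, takes a point from camera to world coordinates); the wrist camera has in their place "tool_from_camera" (4x4, takes a point from camera to tool coordinates, whose origin is the TCP and whose axes are the flange's). Camera axes: x right, y up, looking along -z (the intrinsics and any distortion apply to the point x, -y, -z); pixel columns grow to the right and rows downward; lengths in mm; the calibration is good to about 2 mm. A picture is of the moment at which its call begins: read the wrist's pose just before it. There is no depth.
- ctrl.close_job(): hands the job in; it is judged then, once.
The state is a dict: "t": time; "qpos": joint angles; "qvel": joint speeds; "joint_torque": joint torques, N m; "ee_pos": TCP position; "orientation": TCP orientation; "ft_force": force on the tool from outside, world axes, zero at the start; "moment": the same for the moment, N m; "width": finger opening in mm; "grasp_force": force on a finger pad.
Only numpy, scipy, OpenCV 4.12 (cv2) and the standard library are available. Lean on these libraries where they do the work, as an engineer would, in place of code of your own. Each camera call takes 0.05 s, during which the arm holds its last target. There are 200 camera calls.

## Working session

There is one attempt and no reset: what is moved stays moved. The work goes in short steps, Python scripts to look and compute and a tool call to move; the robot and the scene stay as the last step left them, time stands still between calls to the robot, and variables do not carry over. Pictures are saved under pics/ and viewed, at most 10 in all, crops included, and the job is handed in when it is done.

Besides the shell and the picture viewer there is one more tool, called after "Emit:" by a JSON object that holds its "fn" and its "kwargs". servo_tool: Moves the arm, as the interface text tells. Its arguments: {"type":"object","properties":{"increments":{"type":"array","items":{"type":"array","items":{"type":"number"}}}},"required":["increments"]}

```bash
mkdir -p pics; cat > h.py <<'E'
import numpy as np, cv2
from workcell import ctrl
from scipy.spatial.transform import Rotation as R
def grab(name,fn=None):
    o=ctrl.get_obs(); d=ctrl.get_image(name)
    if name=="wrist":
        T=np.eye(4); T[:3,:3]=R.from_rotvec(o["orientation"]).as_matrix(); T[:3,3]=o["ee_pos"]
        d["extrinsics"]=T@np.array(d["tool_from_camera"])
    if fn: cv2.imwrite("pics/"+fn,d["image"][:,:,::-1])
    return d
def ray(d,u,v):
    E=np.array(d["extrinsics"]); r=np.array([(u-d["cx"])/d["fx"],-(v-d["cy"])/d["fy"],-1])
    r=E[:3,:3]@r; return E[:3,3],r/np.linalg.norm(r)
def onplane(d,u,v,z):
    c,r=ray(d,u,v); return c+r*(z-c[2])/r[2]
def proj(d,p):
    E=np.linalg.inv(np.array(d["extrinsics"])); q=E[:3,:3]@np.array(p)+E[:3,3]
    return d["cx"]+d["fx"]*q[0]/-q[2], d["cy"]+d["fy"]*q[1]/q[2]
E
python3 - <<'E'
from h import *
for n in ("scene","top"):
    d=grab(n,n+"0.png"); print(n,{k:(np.round(v,3).tolist() if k!="image" else 0) for k,v in d.items()})
o=ctrl.get_obs(); print(o)
E
```

```text
scene {'image': 0, 'fx': 513.202, 'fy': 513.202, 'cx': 318.536, 'cy': 192.923, 'extrinsics': [[0.474, 0.601, -0.643, -380.709], [-0.881, 0.324, -0.346, -424.772], [0.001, 0.73, 0.683, 1015.316], [0.0, 0.0, 0.0, 1.0]]}
top {'image': 0, 'fx': 502.2, 'fy': 502.2, 'cx': 305.076, 'cy': 199.014, 'extrinsics': [[-0.001, 0.99, -0.14, 298.205], [-1.0, -0.004, -0.021, 33.92], [-0.021, 0.14, 0.99, 1297.775], [0.0, 0.0, 0.0, 1.0]]}
{'t': 0.1, 'qpos': array([ 1.11400295e+00,  4.23758210e-01,  1.63057486e+00, -2.11878121e-05,
        1.08860854e+00, -1.89932995e-02]), 'qvel': array([ 6.39029634e-04, -1.62988407e-04, -8.33040056e-04, -7.22765854e-04,
        8.71562458e-05, -1.00657274e-03]), 'joint_torque': array([-4.23932051e-04, -5.45611382e+01, -2.74325180e+01,  6.43790164e-02,
        1.87388639e-02, -3.01835621e-05]), 'ee_pos': array([264.73157965, 565.62858335, 221.99852307]), 'orientation': array([-6.82135516e-01, -3.06633471e+00,  2.06601495e-03]), 'ft_force': array([-0.03391777,  0.50707556,  0.54777263]), 'moment': array([-0.04532108,  0.04351579,  0.00249852]), 'grasp_force': 0.0, 'width': 87.68008386257738}
```

View pics/scene0.png

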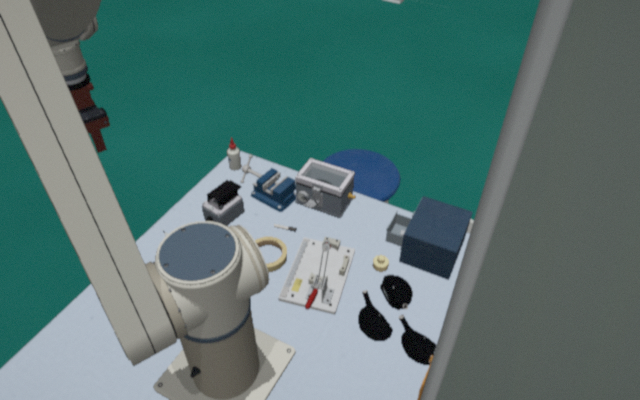

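View pics/top0.png

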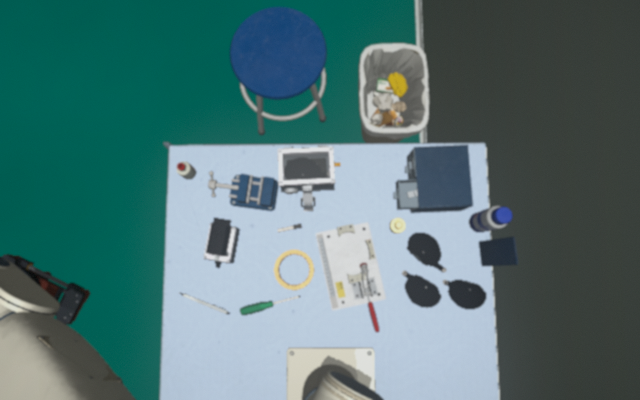

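```bash
python3 - <<'E'
from h import *
t=cv2.imread("pics/top0.png"); s=cv2.imread("pics/scene0.png")
a=cv2.resize(t[140:275,170:350],(800,600),interpolation=3)
a=cv2.resize(t[140:270,190:345],(400,335),interpolation=3)
b=cv2.resize(s[145:230,195:365],(800,400),interpolation=3)[:, :]
c=np.zeros((600,800,3),np.uint8); 
c[:300,:400]=cv2.resize(t[205:275,190:250],(400,300),interpolation=2)*1
c[:300,400:]=cv2.resize(t[140:215,265:345],(400,300),interpolation=2)
c[300:,:400]=cv2.resize(s[170:230,195:255],(400,300),interpolation=2)
c[300:,400:]=cv2.resize(s[150:220,285:365],(400,300),interpolation=2)
cv2.imwrite("pics/crop.png",c)
d=grab("top")
for u,v,z in [(279,149,104),(333,149,104),(334,188,104),(279,188,104),(308,200,90),(213,219,64),(238,224,64),(232,264,64),(206,258,64)]:
    print(u,v,np.round(onplane(d,u,v,z),1))
E
```

```text
279 149 [590.  122.9 104. ]
333 149 [589.2  -8.6 104. ]
334 188 [493.1 -10.2 104. ]
279 188 [493.7 122.3 104. ]
308 200 [466.1  52.6  90. ]
213 219 [423.2 288.5  64. ]
238 224 [410.6 226.2  64. ]
232 264 [312.5 239.1  64. ]
206 258 [327.2 303.4  64. ]
```

View pics/crop.png

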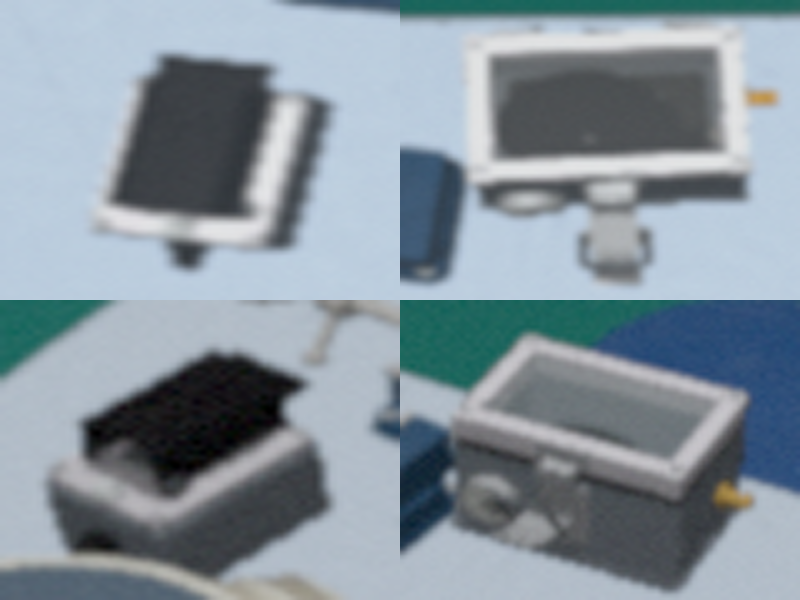

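The top view shows the chamber (white lid frame about u 279–334, v 149–188) with its latch facing the robot at (308,198). The station is at (221,242), with its lip on the far (+x world) side and its hinge toward the robot. The bottle cap is at (186,168).

```bash
cat >> h.py <<'E'
def rot(az,tilt,yflip=None):
    """tool z leans by tilt(deg) from down toward heading az(deg); tool y = horizontal, perpendicular"""
    h=np.array([np.cos(np.radians(az)),np.sin(np.radians(az)),0]); t=np.radians(tilt)
    z=h*np.sin(t)-np.array([0,0,1])*np.cos(t); y=np.cross([0,0,1],h)*(1 if yflip is None else yflip)
    return np.column_stack([np.cross(y,z),y,z])
def turn(Rt,o=None):
    o=o or ctrl.get_obs(); return np.degrees((R.from_matrix(Rt)*R.from_rotvec(o["orientation"]).inv()).as_rotvec())
E
python3 - <<'E'
from h import *
o=ctrl.get_obs(); print(np.round(R.from_rotvec(o["orientation"]).as_matrix(),2).tolist())
for f in (1,-1): print(f,np.round(turn(rot(0,30,f)),1))
d=grab("top"); print(onplane(d,186,168,113), onplane(d,180,178,0))
s=grab("scene"); print(onplane(s,233,143,113),onplane(s,250,180,30),onplane(s,276,172,60))
E
```

```text
[[-0.91, 0.42, -0.0], [0.42, 0.91, -0.0], [0.0, -0.0, -1.0]]
1 [ -6.5 -29.5  24.5]
-1 [  40.2   -9.  -150.2]
[542.19270726 346.9722276  113.        ] [538.64720727 391.8893753    0.        ]
[537.6099828  347.78132219 113.        ] [501.71317678 274.14699022  30.        ] [538.63678472 206.88093119  60.        ]
```

Emit:
{"fn": "servo_tool", "kwargs": {"increments": [[0,0,4,0,0,0,-1],[1,-4,8,0,0,3,-1],[2,-8,8,-1,-5,5,-1],[3,-12,8,-2,-10,8,-1],[4,-16,8,-3,-15,12,-1],[5,-20,8,-4,-20,16,-1],[6,-24,8,-5,-25,20,-1],[7,-28,8,-6.5,-29.5,24.5,-1],[8,-32,8,-6.5,-29.5,24.5,-1],[9,-36,8,-6.5,-29.5,24.5,-1],[10,-40,8,-6.5,-29.5,24.5,-1],[11,-44,8,-6.5,-29.5,24.5,-1],[12,-48,8,-6.5,-29.5,24.5,-1],[13.5,-51,8,-6.5,-29.5,24.5,-1],[13.5,-51,8,-6.5,-29.5,24.5,-1],[13.5,-51,8,-6.5,-29.5,24.5,-1],[13.5,-51,8,-6.5,-29.5,24.5,-1],[13.5,-51,8,-6.5,-29.5,24.5,-1]]}}

```text
t: 1.75
ee_pos: [399.7, 56.2, 302.5]
orientation: [0.001, 2.619, 0.001]
ft_force: [-0.7, 0.8, 0.7]
width: 0.6
grasp_force: 0.0
```

```bash
python3 - <<'E'
from h import *
d=grab("wrist","w1.png"); print(ctrl.get_obs()["ee_pos"],ctrl.get_obs()["qpos"],d["fx"],np.round(d["extrinsics"],2).tolist())
E
```

```text
[399.60621999  56.71382979 302.51512189] [ 0.17836873 -0.26787587  2.29838514 -0.15481351  0.60067404 -1.28813204] 299.623800206387 [[0.0, -0.7, -0.72, 253.49], [1.0, 0.0, 0.0, 56.48], [0.0, -0.72, 0.7, 404.45], [0.0, 0.0, 0.0, 1.0]]
```

View pics/w1.png

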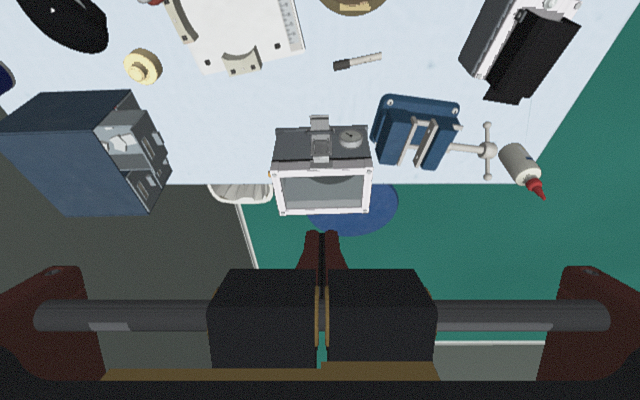

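```bash
python3 - <<'E'
import cv2
i=cv2.imread("pics/w1.png")
a=cv2.resize(i[108:183,265:385],(800,500),interpolation=cv2.INTER_CUBIC)  # x6.667
cv2.imwrite("pics/w1c.png",cv2.flip(a,-1)) 
E
```

```text
(no output)
```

View pics/w1c.png

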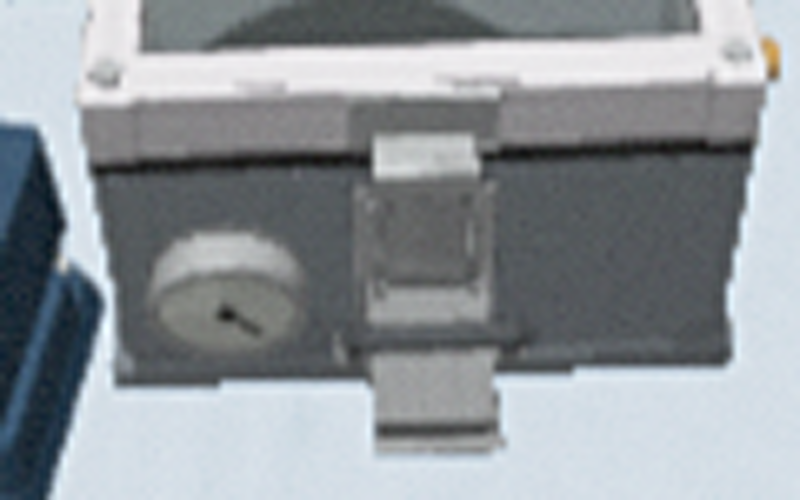

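```bash
python3 - <<'E'
from h import *
d=grab("wrist")
f=lambda x,y,z: onplane(d,385-x/6.6667,183-y/6.6667,z)
for n,x,y,z in [("lidL",80,100,107),("lidR",762,88,107),("botL",115,385,0),("botR",728,362,0),("barL",340,343,102),("barR",525,335,102),("tip",437,440,70),("tipL",375,435,70),("tipR",500,435,70),("keepL",372,140,97),("keepR",480,140,97)]:
    p=f(x,y,z); print(n,np.round(p,1))
def onx(x,y,X):
    c,r=ray(d,385-x/6.6667,183-y/6.6667); return c+r*(X-c[0])/r[0]
for X in (495,500,505):
  print(X,"bar",[np.round(onx(430,340,X-k),1).tolist() for k in (45,52,60)],"tip",np.round(onx(437,440,X-63),1))
E
```

```text
lidL [501.7 123.2 107. ]
lidR [504.8  -8.7 107. ]
botL [505.6 128.4   0. ]
botR [511.8 -14.1   0. ]
barL [450.5  71.7 102. ]
barR [452.1  39.  102. ]
tip [450.2  54.5  70. ]
tipL [451.2  66.1  70. ]
tipR [451.2  42.6  70. ]
keepL [499.9  67.1  97. ]
keepR [499.9  45.9  97. ]
495 bar [[450.0, 55.8, 103.7], [443.0, 55.9, 114.4], [435.0, 55.9, 126.6]] tip [432.   54.7 100.9]
500 bar [[455.0, 55.8, 96.0], [448.0, 55.8, 106.7], [440.0, 55.9, 119.0]] tip [437.   54.6  92.4]
505 bar [[460.0, 55.8, 88.4], [453.0, 55.8, 99.1], [445.0, 55.9, 111.3]] tip [442.   54.6  83.9]
```

The wrist view shows the latch on the chamber's front, y ≈ 56–57. In the raw image the claw bar is at about (320,132), the lever tip at (319,117) and the keeper at (321,160). That puts the front face at x ≈ 506, the bar near (450,104) and the lever tip near (446,77), which fit the given sizes.

Emit:
{"fn": "servo_tool", "kwargs": {"increments": [[1,0,-4,0,0,0,-1],[1.2,0,-8,0,0,0,-1],[1.3,0,-12,0,0,0,-1],[1.4,0,-16,0,0,0,-1],[1.5,0,-19,0,0,0,-1],[1.5,0,-20.5,0,0,0,-1],[1.5,0,-20.5,0,0,0,-1],[1.5,0,-20.5,0,0,0,-1]]}}

```text
t: 2.52
ee_pos: [418.4, 64.1, 130.7]
orientation: [0.011, 2.649, -0.012]
ft_force: [4.2, -4.7, 1.4]
width: 0.5
grasp_force: 0.0
```

Emit:
{"fn": "servo_tool", "kwargs": {"increments": [[0.6,0,0,0,0,0,-1],[1.2,0,0,0,0,0,-1],[1.8,0,0,0,0,0,-1],[2.4,0,0,0,0,0,-1],[3.0,0,0,0,0,0,-1],[3.6,0,0.1,0,0,0,-1],[4.2,0,0.2,0,0,0,-1],[4.8,0,0.3,0,0,0,-1],[5.4,0,0.4,0,0,0,-1],[5.9,0,0.5,0,0,0,-1],[6.3,0,0.5,0,0,0,-1],[6.3,0,0.5,0,0,0,-1],[6.3,0,0.5,0,0,0,-1]]}}

```text
t: 3.6
ee_pos: [481.7, 63.2, 136.1]
orientation: [0.003, 2.648, -0.016]
ft_force: [-0.5, 0.5, -0.5]
width: 0.7
grasp_force: 0.0
```

```bash
python3 - <<'E'
from h import *
d=grab("wrist","w2.png"); i=d["image"][:,:,::-1]
o=ctrl.get_obs(); print(o["ee_pos"],o["ft_force"],np.round(o["qpos"],2))
print(proj(d,[485,57,110]),proj(d,[446,57,77]),proj(d,[500,57,97]))
E
```

```text
[481.45650727  62.89483301 135.99808861] [ 0.31433538 -0.20964316  0.64414825] [ 0.16  0.25  2.31 -0.77  0.13 -0.66]
(np.float64(312.2979721682947), np.float64(218.98380383021893)) (np.float64(312.4037401748732), np.float64(140.35553330831735)) (np.float64(313.45664947198696), np.float64(219.55175882237558))
```

Emit:
{"fn": "servo_tool", "kwargs": {"increments": [[-2,0,4,0,5,0,-1],[-4,0,8,0,10,0,-1],[-6,0,8,0,15,0,-1],[-6.5,0,8,0,18,0,-1],[-6.5,0,8,0,18,0,-1],[-6.5,0,8,0,18,0,-1]]}}

```text
t: 4.15
ee_pos: [418.3, 62.9, 219.2]
orientation: [0.002, 2.958, -0.017]
ft_force: [0.6, 0.4, 0.6]
width: 0.9
grasp_force: 0.0
```

```bash
python3 - <<'E'
from h import *
o=ctrl.get_obs(); print(np.round(o["ee_pos"],1),np.round(o["qpos"],2), turn(rot(0,12,1)))
E
```

```text
[418.3  62.9 219.2] [ 0.15  0.04  2.17 -0.06  0.75 -1.38] [ 0.62574348 -1.5022389   0.15399146]
```

Emit:
{"fn": "servo_tool", "kwargs": {"increments": [[-0.3,-0.2,-4,0.6,-1.5,0,-1],[-0.3,-0.4,-8,0.6,-1.5,0,-1],[-0.3,-0.6,-11,0.6,-1.5,0,-1],[-0.3,-0.6,-12.8,0.6,-1.5,0,-1],[-0.3,-0.6,-12.8,0.6,-1.5,0,-1],[-0.3,-0.6,-12.8,0.6,-1.5,0,-1]]}}

```text
t: 4.65
ee_pos: [412.5, 56.0, 86.9]
orientation: [0.004, 2.939, -0.004]
ft_force: [0.7, 0.2, -0.3]
width: 0.5
grasp_force: 0.0
```

Emit:
{"fn": "servo_tool", "kwargs": {"increments": [[0.5,0,0.4,0,0,0,-1],[1.0,0,0.5,0,0,0,-1],[1.5,0,0.5,0,0,0,-1],[2.0,0,0.5,0,0,0,-1],[2.5,0,0.6,0,0,0,-1],[3.0,0,0.7,0,0,0,-1],[3.5,0,0.8,0,0,0,-1],[4.0,0,0.9,0,0,0,-1],[4.5,0,1.1,0,0,0,-1],[5.0,0,1.2,0,0,0,-1],[5.5,0,1.3,0,0,0,-1],[6.0,0,1.3,0,0,0,-1],[6.4,0,1.3,0,0,0,-1],[6.4,0,1.3,0,0,0,-1],[6.4,0,1.3,0,0,0,-1]]}}

```text
t: 5.9
ee_pos: [477.9, 56.2, 101.1]
orientation: [0.004, 2.936, -0.003]
ft_force: [-0.2, -0.6, -0.2]
width: 0.4
grasp_force: 0.0
```

```bash
python3 - <<'E'
from h import *
d=grab("wrist","w2.png"); i=d["image"][:,:,::-1]
o=ctrl.get_obs(); print(o["ee_pos"],o["ft_force"],np.round(o["qpos"],2))
print(proj(d,[485,57,110]),proj(d,[446,57,77]),proj(d,[500,57,97]))
cv2.imwrite("pics/w2c.png",cv2.flip(cv2.resize(i[80:330,170:470],(720,600),interpolation=2),-1))
E
```

```text
[477.58265752  56.21370193 101.05185721] [-1.61442959  0.40818537 -0.61439314] [ 0.11  0.35  2.16 -0.06  0.43 -1.41]
(np.float64(322.5382073889336), np.float64(267.4188079676279)) (np.float64(322.3825529512955), np.float64(181.35834978389127)) (np.float64(322.5734600409185), np.float64(272.23619330421013))
```

View pics/w2c.png

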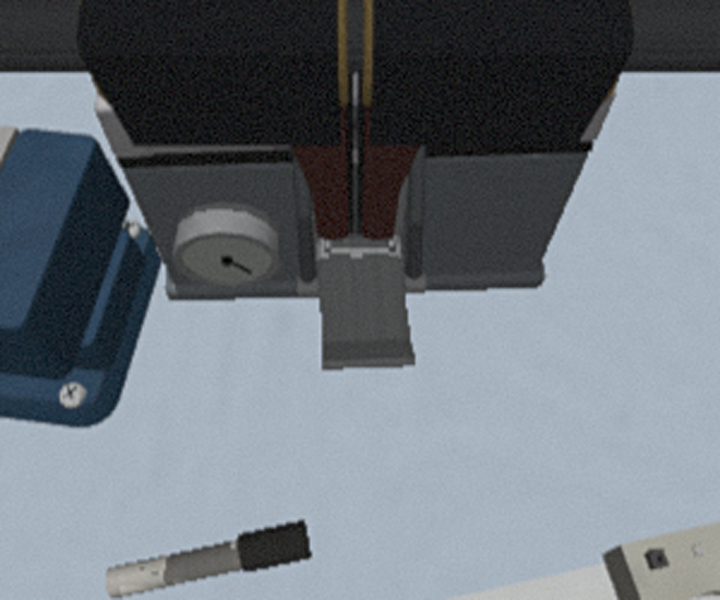

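The claw's legs are now upright behind the fingers, with the lever at crop (367,310) and its tip at (367,360). I'll retract and check that the claw fell over the keeper.

Emit:
{"fn": "servo_tool", "kwargs": {"increments": [[-1,0,0,0,0,0,-1],[-3,0,1,0,0,0,-1],[-6,0,4,0,0,0,-1],[-8,0,7,0,0,0,-1],[-8,0,9,0,0,0,-1],[-8,0,9,0,0,0,-1],[-8,0,9,0,0,0,-1]]}}

```text
t: 6.53
ee_pos: [397.9, 56.3, 192.1]
orientation: [0.004, 2.933, -0.002]
ft_force: [-0.0, 0.5, -0.7]
width: 0.0
grasp_force: 0.0
```

```bash
python3 - <<'E'
from h import *
d=grab("wrist","w3.png"); i=d["image"][:,:,::-1]
o=ctrl.get_obs(); print(o["ee_pos"],np.round(o["qpos"],2))
u,v=proj(d,[475,57,90]); print(u,v)
u=int(u);v=int(v)
c=i[v-50:v+50,u-65:u+65]; print(u-65,v-50,c.shape)
cv2.imwrite("pics/w3c.png",cv2.flip(cv2.resize(c,(780,600),interpolation=2),-1))
E
```

```text
[397.50735844  56.2370242  191.10452746] [ 0.13  0.05  2.25 -0.05  0.64 -1.4 ]
322.43268994018223 247.92973895444646
257 197 (100, 130, 3)
```

View pics/w3c.png

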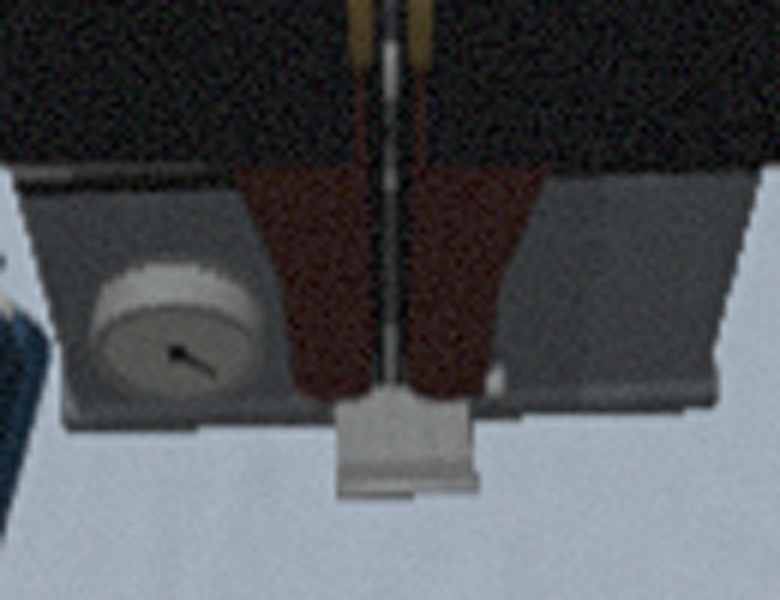

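Emit:
{"fn": "servo_tool", "kwargs": {"increments": [[0,-3,1,0,0,0,-1],[0,-6,2,0,0,0,-1],[0,-8,3,0,0,0,-1],[0,-8,3,0,0,0,-1],[0,-8,3,0,0,0,-1]]}}

```text
t: 7.0
ee_pos: [397.5, -24.5, 220.2]
orientation: [0.009, 2.937, -0.003]
ft_force: [0.6, 0.5, 1.4]
width: 0.7
grasp_force: 0.0
```

```bash
python3 - <<'E'
from h import *
d=grab("wrist","w4.png"); i=d["image"][:,:,::-1]
o=ctrl.get_obs(); print(o["ee_pos"],np.round(o["qpos"],2))
u,v=proj(d,[475,57,80]); print(u,v)
u=int(u);v=int(v)
c=i[v-50:v+50,u-65:u+65]; print(u-65,v-50,c.shape)
cv2.imwrite("pics/w4c.png",cv2.flip(cv2.resize(c,(780,600),interpolation=2),-1))
E
```

```text
[397.20044115 -23.8418403  219.88514899] [-0.1  -0.01  2.22  0.03  0.73 -1.69]
394.86511335606053 227.85847939448905
329 177 (100, 130, 3)
```

View pics/w4c.png

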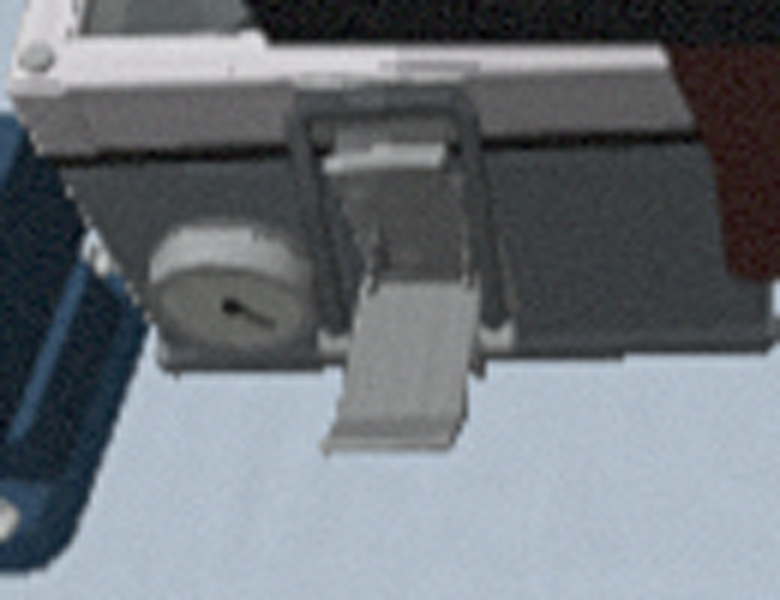

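The claw now lies over the keeper, with the bar at crop (380,105) behind the lip at (385,157). The lever is open, with its tip at (390,440).

```bash
python3 - <<'E'
from h import *
d=grab("wrist")
for n,x,y,z in [("lip",385,168,97),("lipL",325,170,97),("lipR",445,160,97),("lidL",15,97,107),("botL",165,372,0),("botR",770,350,0),("tip",390,445,75),("tip",390,445,80),("leverbase",425,285,61),("bar",380,108,104)]:
    print(n,np.round(onplane(d,459-x/6,277-y/6,z),1))
E
```

```text
lip [490.7  55.8  97. ]
lipL [490.3  66.7  97. ]
lipR [492.4  45.   97. ]
lidL [499.1 120.9 107. ]
botL [505.  129.5   0. ]
botR [510.5 -11.8   0. ]
tip [445.2  54.7  75. ]
tip [442.5  53.3  80. ]
leverbase [488.9  55.4  61. ]
bar [498.8  56.1 104. ]
```

Emit:
{"fn": "servo_tool", "kwargs": {"increments": [[2,3,0,0,0,0,-1],[4,6,-2,0,-1,0,-1],[6,8,-5,0,-3,0,-1],[6.2,8,-9,0,-3,0,-1],[6.2,8,-12.5,0,-3,0,-1],[6.2,8,-12.5,0,-3,0,-1],[6.2,8,-12.5,0,-3,0,-1],[6.2,8,-12.5,0,-3,0,-1]]}}

```text
t: 7.77
ee_pos: [460.1, 56.7, 97.0]
orientation: [0.003, 2.883, -0.003]
ft_force: [0.9, -0.6, 1.0]
width: 0.4
grasp_force: 0.0
```

Emit:
{"fn": "servo_tool", "kwargs": {"increments": [[0,-0.1,-1,0,0,0,-1],[0,-0.1,-1.7,0,0,0,-1],[-0.1,-0.1,-2.1,0,0,0,-1],[-0.2,-0.1,-2.5,0,0,0,-1],[-0.3,-0.1,-2.9,0,0,0,-1],[-0.5,-0.1,-3.3,0,0,0,-1],[-0.5,-0.1,-3.7,0,0,0,-1],[-0.5,-0.1,-4.0,0,0,0,-1],[-0.5,-0.1,-4.3,0,0,0,-1],[-0.5,-0.1,-4.6,0,0,0,-1],[-0.7,-0.1,-4.8,0,0,0,-1],[-0.8,-0.1,-5.0,0,0,0,-1],[-0.8,-0.1,-5.0,0,0,0,-1]]}}

```text
t: 8.85
ee_pos: [451.4, 55.2, 45.9]
orientation: [0.004, 2.884, -0.003]
ft_force: [0.1, -0.6, 0.7]
width: 0.8
grasp_force: 0.3
```

Emit:
{"fn": "servo_tool", "kwargs": {"increments": [[0.1,0,-0.4,0,0,0,-1],[0.3,0,-0.9,0,0,0,-1],[0.6,0,-1.2,0,0,0,-1],[1.0,0,-1.6,0,0,0,-1],[1.3,0,-1.75,0,0,0,-1],[1.7,0,-1.9,0,0,0,-1],[1.7,0,-1.9,0,0,0,-1]]}}

```text
t: 9.43
ee_pos: [469.7, 55.3, 26.9]
orientation: [0.004, 2.883, -0.003]
ft_force: [0.5, 0.1, -0.1]
width: 0.5
grasp_force: 0.0
```

Emit:
{"fn": "servo_tool", "kwargs": {"increments": [[0.2,0,0,0,0,0,-1],[0.4,0,0,0,0,0,-1],[0.6,0,0,0,0,0,-1],[0.8,0,0,0,0,0,-1],[0.9,0,0,0,0,0,-1],[0.9,0,0,0,0,0,-1]]}}

```text
t: 9.93
ee_pos: [477.1, 55.1, 27.1]
orientation: [0.004, 2.885, -0.003]
ft_force: [-3.5, 0.4, 2.0]
width: 0.6
grasp_force: 1.7
```

Emit:
{"fn": "servo_tool", "kwargs": {"increments": [[0.2,0,0,0,0,0,-1],[0.3,0,0,0,0,0,-1],[0.3,0,0,0,0,0,-1]]}}

```text
t: 10.18
ee_pos: [477.5, 54.9, 26.5]
orientation: [0.004, 2.89, -0.005]
ft_force: [-11.6, 0.9, 7.7]
width: 0.3
grasp_force: 5.1
```

Emit:
{"fn": "servo_tool", "kwargs": {"increments": [[-1.5,0,0,0,0,0,-1],[-4,0,0,0,0,0,-1],[-6,0,3,0,0,0,-1],[-8,-2,7,0,0,0,-1],[-8.2,-5,11,0,0,0,-1],[-8.2,-8,15,0,0,0,-1],[-8.2,-8,19,0,3,0,-1],[-8.2,-8,19.5,0,3,0,-1],[-8.2,-8,19.5,0,3,0,-1]]}}

```text
t: 10.93
ee_pos: [403.3, -26.3, 228.3]
orientation: [0.006, 2.924, -0.005]
ft_force: [2.0, 0.1, -0.2]
width: 0.2
grasp_force: 0.0
```

```bash
python3 - <<'E'
from h import *
d=grab("wrist","w5.png"); i=d["image"][:,:,::-1]
o=ctrl.get_obs(); print(o["ee_pos"],np.round(o["qpos"],2))
u,v=proj(d,[490,57,60]); u=int(u);v=int(v)
c=cv2.flip(cv2.resize(i[v-50:v+50,u-65:u+65],(390,300),interpolation=2),-1)
u,v=proj(d,[375,262,70]); print("station px",u,v); 
full=cv2.flip(cv2.resize(i,(480,300)),-1)
cv2.imwrite("pics/w5c.png",np.vstack([c]) if 0 else np.hstack([c,full[:, :400]]))
cv2.imwrite("pics/w5full.png",full)
E
```

```text
[401.56002595 -25.63712088 225.50662117] [-0.11 -0.02  2.22  0.03  0.73 -1.69]
station px 610.0337808391355 126.94943873315913
```

View pics/w5c.png

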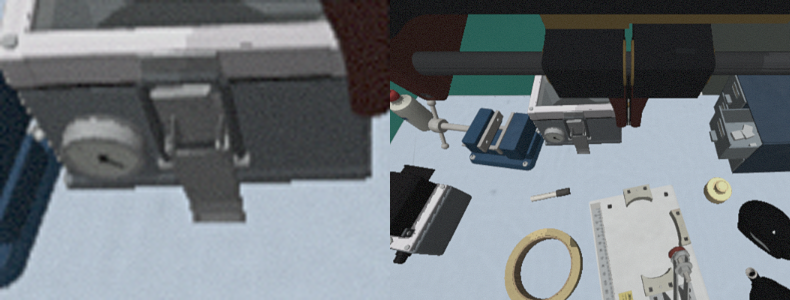

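```bash
python3 - <<'E'
from h import *
d=grab("wrist")
u0,v0=proj(d,[490,57,60]); u0=int(u0);v0=int(v0)
P=lambda p:(lambda q:(round((u0+65-q[0])*3),round((v0+50-q[1])*3)))(proj(d,p))
for th in (0,.2,.4,.6,.9,1.2,1.57,1.9): print(th,P([491.5-50*np.sin(th)-3*np.cos(th),55.5,58-50*np.cos(th)+3*np.sin(th)]))
print("bar at keeper",P([498,55.5,94]),"bar free",P([499,55.5,104]),"pin th0",P([491.5,55.5,44]),"corners",P([505,129,0]),P([510,-12,0]))
g=cv2.cvtColor(d["image"],cv2.COLOR_RGB2GRAY)
E
```

```text
0 (220, 213)
0.2 (217, 231)
0.4 (214, 246)
0.6 (210, 258)
0.9 (202, 269)
1.2 (194, 270)
1.57 (184, 255)
1.9 (176, 227)
bar at keeper (182, 81) bar free (177, 62) pin th0 (205, 166) corners (69, 191) (369, 181)
```

The lever's tip appears at crop (218,220), which matches θ ≈ 0 (flat), and the bar sits at the keeper, so the latch is closed. Next is the station.

```bash
python3 - <<'E'
from h import *
print(np.round(turn(rot(-9,0,1)),1), np.round(turn(rot(-9,-40,1)),1))
E
```

```text
[ 1.1 12.  -8.8] [ 4.3 51.9 -8.2]
```

Emit:
{"fn": "servo_tool", "kwargs": {"increments": [[0.2,3,2,0,3,-2,-1],[0.4,7,4,1,6,-4,-1],[0.6,11,6,1,9,-6,-1],[0.8,15,6,1,12,-9,-1],[1,19,6,1,12,-9,-1],[1.3,23,6,1,12,-9,-1],[1.6,26,6,1,12,-9,-1],[1.9,28.6,6,1,12,-9,-1],[1.9,28.6,6,1,12,-9,-1],[1.9,28.6,6,1,12,-9,-1],[1.9,28.6,6,1,12,-9,-1]]}}

```text
t: 11.95
ee_pos: [416.8, 260.7, 280.3]
orientation: [-0.249, -3.125, 0.005]
ft_force: [-0.1, -1.0, 0.1]
width: 0.1
grasp_force: 0.0
```

```bash
python3 - <<'E'
from h import *
d=grab("wrist","w6.png"); i=d["image"][:,:,::-1]
o=ctrl.get_obs(); print(o["ee_pos"],np.round(o["qpos"],2))
u,v=map(int,proj(d,[370,264,75])); print(u,v)
v1=max(0,v-75); u1=max(0,u-100)
c=i[v1:v1+150,u1:u1+200]; print("crop origin",u1,v1,c.shape)
cv2.imwrite("pics/w6c.png",cv2.resize(c,(800,600),interpolation=2))
E
```

```text
[417.01348351 260.29727308 280.79259197] [ 0.53  0.16  1.86  0.    1.13 -0.88]
318 140
crop origin 218 65 (150, 200, 3)
```

View pics/w6c.png

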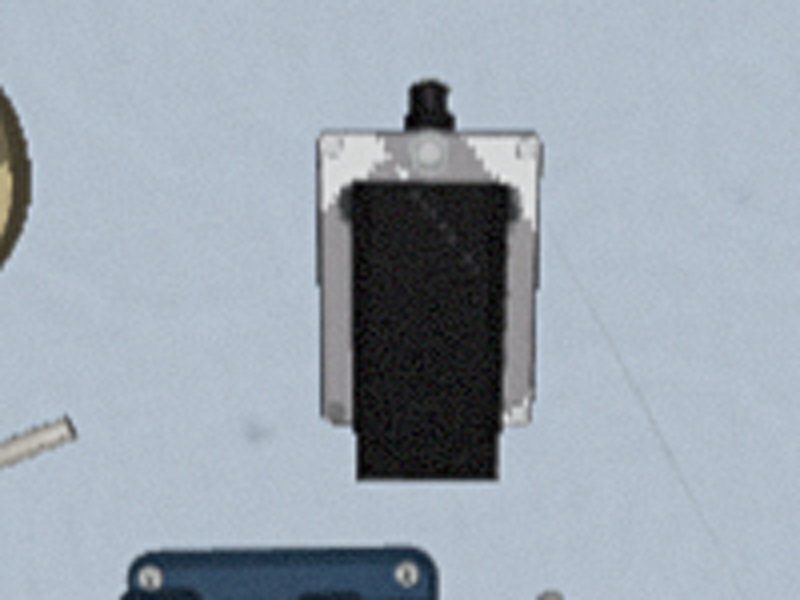

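```bash
python3 - <<'E'
from h import *
d=grab("wrist")
f=lambda x,y,z: onplane(d,218+x/4,65+y/4,z)
P={n:f(x,y,z) for n,x,y,z in [("tl",320,132,64),("tr",542,133,64),("bl",322,422,64),("br",532,425,64),("lipl",357,480,84),("lipr",498,480,84)]}
for k,v in P.items(): print(k,np.round(v,1))
c=sum(P[k] for k in("tl","tr","bl","br"))/4; ax=(P["bl"]+P["br"]-P["tl"]-P["tr"])/2; print("c",c,"len",np.linalg.norm(ax),"az",np.degrees(np.arctan2(ax[1],ax[0])))
for a,b in (("tl","tr"),("bl","br"),("lipl","lipr")):
    w=P[b]-P[a]; print(a,b,np.linalg.norm(w),np.degrees(np.arctan2(w[1],w[0]))-90)
print("lipmid",(P["lipl"]+P["lipr"])/2)
E
```

```text
tl [318.4 247.1  64. ]
tr [329.4 312.7  64. ]
bl [404.9 231.8  64. ]
br [416.5 297.9  64. ]
lipl [421.  241.4  84. ]
lipr [427.9 284.   84. ]
c [367.3099029  272.37691308  64.        ] len 88.10556666367741 az -9.828265495994481
tl tr 66.47913066612892 -9.486047688939678
bl br 67.063881033459 -10.009727028171582
lipl lipr 43.199777723050836 -9.169898744834484
lipmid [424.48266552 262.68596203  84.        ]
```

Top view of the station is well aligned: panel corners at crop (320,132) to (532,425) and the lip end at (357–498,480). This gives a centre of about (367.5,272.3), a lip direction of −9.6° and the lip mid-point at (424.5,262.7). That fits the given 56 mm to about 2 mm.

```bash
python3 - <<'E'
from h import *
print(np.round(turn(rot(-9.6,-45,1)),1))
E
```

```text
[ 7.5 44.1 -0.4]
```

Emit:
{"fn": "servo_tool", "kwargs": {"increments": [[0.4,0,0,1,6,0,-1],[0.8,0,0,2.3,13,0,-1],[1.2,0,-1,3.5,20,-0.3,-1],[1.6,0,-3,4.6,27,-0.3,-1],[2,0,-5,5.8,34,-0.5,-1],[2,0,-8,7,41,-0.5,-1],[2,0,-10,7.5,44.4,-0.6,-1],[2,0,-13,7.5,44.4,-0.6,-1],[2,0,-13,7.5,44.4,-0.6,-1],[2,0,-13,7.5,44.4,-0.6,-1]]}}

```text
t: 12.88
ee_pos: [437.2, 260.1, 151.6]
orientation: [-0.203, -2.341, -0.083]
ft_force: [-0.0, -1.1, 0.3]
width: 0.6
grasp_force: 0.0
```

```bash
cat >> h.py <<'E'
H=np.array([np.cos(np.radians(-9.6)),np.sin(np.radians(-9.6))]); C=np.array([367.5,272.3])
def st():
    o=ctrl.get_obs(); d=o["ee_pos"][:2]-C; s=-d@H; l=d@np.array([-H[1],H[0]])
    print("s %.1f lat %.1f z %.1f F"%(s,l,o["ee_pos"][2]),np.round(o["ft_force"],1),"F_s %.1f"%(-o["ft_force"][:2]@H),"turn",np.round(turn(rot(-9.6,-45,1)),1),"q",np.round(o["qpos"],2),"t",o["t"])
E
python3 -c "
from h import *; st()"
```

```text
s -70.7 lat -0.4 z 151.6 F [-0.  -1.1  0.3] F_s -0.2 turn [ 0.  -0.5  0.3] q [ 0.31  0.71  1.55  0.34  1.61 -1.2 ] t 12.8833
```

Emit:
{"fn": "servo_tool", "kwargs": {"increments": [[0,0,-2,0,0,0,-1],[0,0,-4,0,0,0,-1],[0,0,-6,0,0,0,-1],[0,0,-7.5,0,0,0,-1],[0,0,-8,0,0,0,-1],[0,0,-8,0,0,0,-1],[-0.4,0.1,-8,0,0,0,-1],[-0.8,0.1,-8,0,0,0,-1],[-1.0,0.2,-8,0,0,0,-1],[-1.0,0.2,-8,0,0,0,-1]]}}

```text
t: 13.72
ee_pos: [427.9, 263.5, 73.1]
orientation: [-0.2, -2.346, -0.084]
ft_force: [0.0, 0.4, -0.5]
width: 0.2
grasp_force: 0.2
```

```bash
python3 -c "
from h import *; st(); grab('wrist','w7.png')"
```

```text
s -61.0 lat 1.4 z 73.1 F [ 0.   0.4 -0.5] F_s 0.1 turn [-0.1 -0.2  0.2] q [ 0.32  0.81  1.58  0.34  1.48 -1.24] t 13.7167
```

Emit:
{"fn": "servo_tool", "kwargs": {"increments": [[0,-0.1,-0.2,0,0,0,-1],[-0.25,-0.1,-0.25,0,0,0,-1],[-0.25,-0.1,-0.25,0,0,0,-1],[-0.3,-0.1,0.3,0,0,0,-1],[-0.4,-0.1,0.9,0,0,0,-1],[-0.5,-0.05,1.5,0,0,0,-1],[-0.65,0,2.0,0,0,0,-1],[-0.8,0,2.4,0,0,0,-1],[-0.8,0,2.4,0,0,0,-1]]}}

```text
t: 14.52
ee_pos: [420.0, 263.5, 97.3]
orientation: [-0.2, -2.346, -0.084]
ft_force: [1.7, 1.1, 0.5]
width: 0.5
grasp_force: 0.4
```

```bash
python3 - <<'E'
from h import *
st(); d=grab('wrist','w8.png'); a=cv2.imread("pics/w7.png"); b=d["image"][:,:,::-1]
def lip(phi,w):
    a=np.radians(172.2)-phi; s=24+80.8*np.cos(a); z=71+80.8*np.sin(a)
    p=C-s*H+w*np.array([-H[1],H[0]]); return [p[0],p[1],z]
for ph in (0,.1,.2,.25,.3,.4): print(ph,[np.round(proj(d,lip(ph,w)),0).tolist() for w in (-22,22)])
m=(b.max(2)<45).astype(np.uint8)
for v in range(0,400,16): print(v,"".join("#" if m[v,u] else "." for u in range(180,460,5)))
E
```

```text
s -53.2 lat 0.0 z 97.3 F [1.7 1.1 0.5] F_s -1.5 turn [-0.1 -0.2  0.2] q [ 0.32  0.77  1.6   0.34  1.5  -1.23] t 14.5167
0 [[286.0, 260.0], [356.0, 259.0]]
0.1 [[285.0, 253.0], [357.0, 253.0]]
0.2 [[283.0, 245.0], [358.0, 245.0]]
0.25 [[283.0, 240.0], [359.0, 240.0]]
0.3 [[282.0, 235.0], [359.0, 235.0]]
0.4 [[281.0, 224.0], [360.0, 224.0]]
0 ........................................................
16 ........................................................
32 ........................................................
48 ........................................................
64 ........................................................
80 ........................................................
96 ........................................................
112 ..............#.........................................
128 ........................................................
144 .......................###########......................
160 ......................#############.....................
176 ......................#############.....................
192 .....................###############....................
208 .....................###############....................
224 .....................###############....................
240 ............................#...........................
256 ............................#...........................
272 ..........########.############################.........
288 ........###################...###################.......
304 ###########################...#####################.....
320 ......#..#####.###.########....####.########.#####.#....
336 ......##.#..###..#.####.###...##..##.###.####..#........
352 ..#.#..#####.#####.####.####...########.#.#####.###.....
368 ........................................................
384 ########################################################
```

Rows 224 and 240 bracket the guard's edge (shut would be 260), so it is up on the finger. Now I'll move in to the toggle.

Emit:
{"fn": "servo_tool", "kwargs": {"increments": [[-0.5,0.1,0,0,0,0,-1],[-1.0,0.2,-0.3,0,0,0,-1],[-1.4,0.25,-0.8,0,0,0,-1],[-1.8,0.3,-1.3,0,0,0,-1],[-2.2,0.35,-1.6,0,0,0,-1],[-2.2,0.35,-1.6,0,0,0,-1]]}}

```text
t: 15.07
ee_pos: [396.3, 266.5, 79.3]
orientation: [-0.201, -2.342, -0.082]
ft_force: [1.1, -0.1, -0.1]
width: 0.7
grasp_force: 0.2
```

```bash
python3 - <<'E'
from h import *
st(); d=grab('wrist','w9.png'); b=d["image"]
m=(b.max(2)<45); r=m[:,300:345].mean(1)>.6; print(np.flatnonzero(r[:268])[[0,-1]])
def lip(phi,w):
    a=np.radians(172.2)-phi; s=24+80.8*np.cos(a); z=71+80.8*np.sin(a)
    p=C-s*H+w*np.array([-H[1],H[0]]); return [p[0],p[1],z]
for ph in (0,.2,.3,.4,.5,.6): print(ph,np.round(proj(d,lip(ph,0)),0))
E
```

```text
s -29.3 lat -0.9 z 79.3 F [ 1.1 -0.1 -0.1] F_s -1.1 turn [ 0.  -0.4  0.2] q [ 0.34  0.78  1.65  0.36  1.45 -1.24] t 15.0667
[138 257]
0 [323. 292.]
0.2 [323. 277.]
0.3 [323. 267.]
0.4 [323. 254.]
0.5 [323. 240.]
0.6 [323. 224.]
```

Emit:
{"fn": "servo_tool", "kwargs": {"increments": [[-0.2,0.05,0.1,0,0,0,-1],[-0.4,0.1,0.1,0,0,0,-1],[-0.6,0.15,0.1,0,0,0,-1],[-0.6,0.15,0.1,0,0,0,-1]]}}

```text
t: 15.45
ee_pos: [394.2, 267.9, 81.0]
orientation: [-0.2, -2.351, -0.084]
ft_force: [8.1, -4.6, -2.5]
width: 0.2
grasp_force: 4.8
```

Emit:
{"fn": "servo_tool", "kwargs": {"increments": [[-0.2,0.05,0,0,0,0,-1],[-0.4,0.1,0,0,0,0,-1],[-0.6,0.1,0,0,0,0,-1],[-0.8,0.15,0,0,0,0,-1],[-1.0,0.15,0,0,0,0,-1],[-1.0,0.15,0,0,0,0,-1]]}}

```text
t: 15.95
ee_pos: [381.1, 269.8, 81.3]
orientation: [-0.2, -2.344, -0.083]
ft_force: [0.5, 0.4, -0.3]
width: 0.5
grasp_force: 0.3
```

```bash
python3 -c "
from h import *; st()"
```

```text
s -13.8 lat -0.2 z 81.3 F [ 0.5  0.4 -0.3] F_s -0.4 turn [-0.  -0.3  0.2] q [ 0.35  0.76  1.68  0.37  1.43 -1.24] t 15.95
```

Emit:
{"fn": "servo_tool", "kwargs": {"increments": [[-0.15,0,0,0,0,0,-1],[-0.3,0.05,0,0,0,0,-1],[-0.4,0.05,0,0,0,0,-1],[-0.4,0.05,0,0,0,0,-1]]}}

```text
t: 16.28
ee_pos: [378.7, 270.2, 81.1]
orientation: [-0.201, -2.347, -0.084]
ft_force: [3.8, -2.2, -0.4]
width: 0.6
grasp_force: 2.2
```

Emit:
{"fn": "servo_tool", "kwargs": {"increments": [[0.8,-0.15,0,0,0,0,-1],[1.6,-0.3,0,0,0,0,-1],[2.4,-0.4,0,0,0,0,-1],[3.2,-0.55,0,0,0,0,-1],[4.0,-0.7,0,0,0,0,-1],[4.6,-0.8,0,0,0,0,-1],[5.2,-0.9,0,0,0,0,-1],[5.8,-1.0,0,0,0,0,-1],[6.4,-1.1,0,0,0,0,-1],[6.4,-1.1,0,0,0,0,-1],[6.4,-1.1,4,0,0,0,-1],[6.4,-1.1,8,0,-5,0,-1],[6.4,-1.1,12,-1,-12,0,-1],[5.5,-1.1,16,-2,-19,0,-1],[4.5,-1.1,20,-3.5,-26,0.3,-1],[4,-1.1,20,-5,-33,0.3,-1],[4,-1.1,20,-6.5,-40,0.5,-1],[4,-1.1,20,-7.5,-44.4,0.5,-1],[4,-1.1,20,-7.5,-44.4,0.5,-1],[4,-1.1,20,-7.5,-44.4,0.5,-1]]}}

```text
t: 17.95
ee_pos: [416.8, 259.6, 281.8]
orientation: [-0.25, -3.126, -0.0]
ft_force: [-0.1, 0.4, -0.3]
width: 0.7
grasp_force: 0.0
```

```bash
python3 - <<'E'
from h import *
st(); d=grab('wrist','w10.png'); b=d["image"]
def P(s,w,z):
    p=C-s*H+w*np.array([-H[1],H[0]]); return np.round(proj(d,[p[0],p[1],z]),0).tolist()
print("lip shut",P(-56,-22,84),P(-56,22,84),"hinge end",P(31,0,101))
m=(b.max(2)<45); u0=int(P(-56,0,84)[0]); r=m[:,u0-15:u0+15].mean(1)>.6; f=np.flatnonzero(r); print(u0,[(g[0],g[-1]) for g in np.split(f,np.flatnonzero(np.diff(f)>2)+1)])
# latch: top & scene compare to start
for n in("top","scene"):
    e=grab(n,n+"1.png"); a=cv2.imread("pics/"+n+"0.png")[:,:,::-1]; x=cv2.GaussianBlur(cv2.absdiff(a,e["image"]),(5,5),0).max(2)>25
    k,_,s,c=cv2.connectedComponentsWithStats(x.astype(np.uint8)); print(n,[(s[i].tolist()) for i in range(1,k) if s[i,4]>12])
E
```

```text
s -50.7 lat -4.3 z 281.8 F [-0.1  0.4 -0.3] F_s 0.2 turn [ 7.3 44.1 -0.4] q [ 0.53  0.16  1.86  0.    1.13 -0.88] t 17.95
lip shut [307.0, 183.0] [343.0, 184.0] hinge end [326.0, 109.0]
325 [(np.int64(111), np.int64(182)), (np.int64(269), np.int64(303)), (np.int64(330), np.int64(330)), (np.int64(347), np.int64(360)), (np.int64(381), np.int64(399))]
top [[101, 136, 229, 264, 30131], [301, 183, 12, 6, 49], [300, 190, 16, 22, 285], [0, 254, 136, 146, 12559], [273, 265, 12, 21, 137], [356, 350, 11, 12, 102], [332, 358, 12, 9, 66], [346, 360, 12, 10, 74], [314, 372, 70, 28, 1131]]
scene [[25, 0, 228, 367, 19048], [147, 0, 113, 128, 5947], [0, 15, 79, 240, 3798], [51, 126, 6, 12, 18], [58, 141, 4, 8, 13], [64, 154, 4, 8, 14], [70, 167, 4, 8, 14], [312, 182, 12, 8, 50], [223, 197, 16, 13, 47], [303, 196, 16, 20, 134], [219, 245, 51, 72, 1841], [249, 246, 5, 8, 16], [182, 321, 21, 14, 91], [260, 348, 9, 11, 60], [168, 350, 20, 23, 230], [268, 362, 8, 20, 110], [177, 368, 21, 25, 257], [245, 383, 23, 17, 242]]
```

```bash
python3 - <<'E'
from h import *
a=cv2.imread("pics/w6.png");b=cv2.imread("pics/w10.png")
for x in(a,b):
    m=x.max(2)<45; print([ (lambda f:(f[0],f[-1]))(np.flatnonzero(m[100:220,u])+100) for u in (315,322,330,338)])
x=cv2.absdiff(cv2.GaussianBlur(a,(7,7),0),cv2.GaussianBlur(b,(7,7),0)).max(2)[:260]>40
k,_,s,c=cv2.connectedComponentsWithStats(x.astype(np.uint8)); print([s[i].tolist() for i in range(1,k) if s[i,4]>15])
E
```

```text
[(np.int64(111), np.int64(183)), (np.int64(111), np.int64(215)), (np.int64(111), np.int64(183)), (np.int64(111), np.int64(183))]
[(np.int64(111), np.int64(182)), (np.int64(111), np.int64(183)), (np.int64(111), np.int64(182)), (np.int64(111), np.int64(182))]
[[309, 184, 30, 2, 46]]
```

The guard is shut exactly as before and nothing else around the station has moved, so I'm handing the job in.

```bash
python3 -c "
from workcell import ctrl; print(ctrl.close_job())"
```

```text
the job is handed in; nothing more can be done
None
```

The lid is clamped with the latch lever flat, the toggle is flipped to the hinge side (judged by its snap and end stop in the force readings, since the shut guard hides it), the guard is shut again, and the job was handed in at about 18 s.

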